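# Fit the keyed burnishing wheel and its split collar on the machine

### The arm

A 6-joint arm with a two-finger parallel gripper is mounted at the origin on a cart in front of the work surface, level with it; the furniture and walls round the work are solid. World frame = base frame: x ahead of the robot, y to its left, z up, the work surface at z = 0. Lengths are in m, angles in rad, forces in N, time in s.
With the tool pointing down it reaches from about 0.4 to 0.825 m from the base axis. Payload 7 kg.
Tool frame: the origin (TCP) lies at the very end of the fingers, on their centre line; the grasp point (between the pads) lies 19 mm behind it; y points along the fingers, x is the direction in which the jaws open and shut, and the axes are right-handed (so a half turn about y gives the same grasp; the last joint's range is limited). The gripper opens to 88 mm and grips with 3 to 60 N. Pads are 19 mm wide; open, the fingers measure 130 mm over their backs; the gripper's body (78 mm by 193 mm) begins 47 mm behind the grasp point.
Start: joints at [-1.031, 0.359, 0.012, 0, -1.224, -0.288], TCP at [0.168, -0.654, 0.227] pointing down, gripper open.
Joint ranges: [-3.07, 3.07], [-1.43, 2.12], [-1.02, 1.25], [-3.03, 1.67], [-3.05, -0], [-3.03, 3.03]. Speed limits (rad/s): [2.39, 2.39, 3.01, 3.14, 3.14, 3.14].

### API

Orientations are given as [roll, pitch, yaw] about the fixed x, y, z axes, in that order (R = Rz(yaw) Ry(pitch) Rx(roll)).
In Python, from station import arm gives the robot as it stands.
- The arm moves only by the tool move_arm, never from a script. Its arguments are lists of equal length, an entry for each row: "jaw": the closure, from 0 (fully open) to 1 (shut); "offset": the shift along the tool's x, y, z in m, a list of three; "roll": the turn about the tool's y in rad. In form: {"jaw": [jaw, ...], "offset": [[dx, dy, dz], ...], "roll": [roll, ...]}. A call has 1 to 5 rows; each row shifts and turns the commanded pose from where the row before left it, along the tool's axes as they then stand; what a row does not reach is not made up. A row lasts 1/8 s, in which the tool goes at most 62.5 mm and 10.7 degrees, less where a joint would pass 70% of its speed; a pose out of reach is approached as far as the arm can. A call is refused whole if a number of a shift passes 0.0625 or a number of a turn 0.188, either way. A call with a gripper value outside its range is refused whole. The fingers move at their own pace and stop on an object; "grip_force" is the grip in N (left out, the last holds). Time passes only in rows, so rows that do not move let the fingers close. It gives the time, the measured TCP pose, the force and the opening at its end, in the units of the state.
- arm.get_state(): the state, without advancing time (a new reading comes with each control period).
- arm.grab_frame(name): name is "side" or "top"; returns a dict with "pixels" (400x640x3 uint8, blue, green, red), "fovy" (degrees; the focal length in pixels is half the picture's height over the tangent of half this angle, whatever the lens; pixels are square), "cx", "cy" (the principal point, pixels), "dist_coeffs" ([k1, k2, p1, p2, k3] as OpenCV has them; the pictures are not rectified), "position" and "attitude" of the camera in the world. Camera axes: x right, y down, z forward; pixel columns grow to the right and rows downward; lengths in m; the calibration is good to about 2 mm. A picture is of the moment at which its call begins. There is no depth.
- arm.job_done(): hands the job in, once; it reports no verdict.
Trained networks look in a picture, given as the dict that the camera call returned (one of the last four; its "shot" number tells which), for a name from the list of things; names that differ only in an ending like _2 or _b are one class to them, and where a whole thing is asked for, a point or a joint stands for the part that bears it (a point fixed in the world has none). Each returns a list of dicts, best first, with "p" (0 to 1); they miss things now and then, are a little off and sometimes report something else, mostly with a low value. They report only what shows in the picture. A call takes as long as a camera call. They do not tell look-alikes from the thing itself.
- arm.recognise(picture, thing): "position" ([x, y, z] in m, in world coordinates, good to about 4 mm: the middle of the surface that is visible of it).
- arm.landmark_of(picture, thing): "position" ([x, y, z] in m, in world coordinates, good to about 4 mm: a listed point, or the origin of a listed thing).
The state is a dict: "t": time; "q": joint angles; "qd": joint speeds; "joint_efforts": joint torques, N m; "eef_pos": TCP position; "ee_rot": TCP orientation; "force": force on the tool from outside, world axes, zero at the start; "moment": the same for the moment, N m; "width": finger opening in m.
Only numpy, scipy, OpenCV 4.12 (cv2) and the standard library are available. Lean on these libraries where they do the work, as an engineer would, in place of code of your own. Each camera call takes 0.05 s, during which the arm holds its last target.

### The job

Fit the wooden burnishing wheel onto the upright shaft of the small grey machine, turned so that its keyway drops over the key and it sits flat on the flange. Then put the split collar on the shaft above it, turned so that its slot drops over the lug on the wheel and it sits flat on the wheel's hub. Leave the masking tape roll, the tape measure and the beeswax block where they are.

Things in the scene. Friction and masses are not known exactly. Their poses are not given: they have to be found in the camera images.
- machine: fixed grey machine head, yaw within 25 degrees of 0: housing 124 x 124 mm, top 44 mm above the bench, with a round motor (48 mm thick, top 51 mm up, reaching 124 mm from the origin) out of its +x side. Origin: on the bench under the axis of the upright shaft; z up. The key on the shaft points along its -x axis.
- seat (a point): centre of the top of the machine's round steel flange (64 mm across, 55 mm above the bench), where the wheel sits; on the shaft axis, turned as the machine is. From here the round shaft, 20 mm thick, rises 84 mm, its last 10 mm tapering to 10 mm across.
- key_top (a point): centre of the upper end of the dark steel key, 20 mm above the flange and 13 mm from the shaft axis on the machine's -x side. The key is 8 mm wide, stands out to 18 mm from the axis and reaches down to the flange; above it the shaft is plain, so a wheel not in line with it rests on it, 20 mm too high.
- wheel: loose wheel, about 0.35 kg, flat at the start: wooden disc 96 mm across, 22 mm high, with a steel hub on top from 22 to 50 mm, 60 mm across with two flat sides 42 mm apart facing its +y and -y (good to grip). Bore 24 mm right through; keyway 12 mm wide to 20 mm from the axis on its -x side. Origin: centre of the underside, z up. On the key its x axis points as the machine's does.
- boss_top (a point): centre of the top face of the wheel's hub (mouth of the bore), 50 mm above the wheel's underside, turned as the wheel is; the collar sits here
- lug (a point): centre of the top of the steel lug that stands 8 mm up from the hub's top face: 10 mm wide along the wheel's y, from 16 to 27 mm from the axis on the wheel's +x side
- collar: loose dark steel split collar (C shape), about 0.2 kg, flat at the start, 30 mm high, 60 mm across with two flat sides 42 mm apart facing its +y and -y (good to grip). Bore 24 mm; slot 15 mm wide right through the wall over the full height on its +x side. Origin: centre of the underside, z up. Fitted, its x axis points as the wheel's does; else it rests on the lug, 8 mm too high.
- masking_roll: roll of masking tape lying flat, 94 mm across, 25 mm high; a bystander to leave alone
- tape_measure: yellow pocket tape measure, 32 x 83 x 68 mm; a bystander to leave alone
- beeswax: block of beeswax, 36 x 58 x 20 mm; a bystander to leave alone
Not all that is in view belongs to the job. What is shaped like the collar but purple or turquoise is not meant.

How it is judged:
On the way, in this order (a step that is already met when the one before it is completed fails the run):
1. the wheel is down over the key, flat on the flange (z of wheel in the frame of seat below 0.003 m and horizontal distance between wheel and seat below 0.005 m and angle between wheel's own z axis and vertical below 0.06 rad), for 0.2 s.
2. the collar is down over the lug, flat on the wheel's hub (z of collar in the frame of boss_top below 0.003 m and horizontal distance between collar and boss_top below 0.006 m and angle between collar's own z axis and vertical below 0.06 rad), for 0.2 s.
At the end, for the whole second after the job is handed in: The wheel rests on the flange (within 3 mm in height, 5 mm of the shaft axis, tilted under 3 degrees, keyway over the key) and the collar rests on the wheel's hub (within 3 mm in height, 6 mm of the hub's axis, tilted under 3 degrees, slot over the lug); both are at rest (all of step 1 and all of step 2 and z of wheel in the frame of seat above -0.003 m and angle between the x axis of wheel and the x axis of machine, either way round below 0.3 rad and z of collar in the frame of boss_top above -0.003 m and angle between the x axis of collar and the x axis of wheel, either way round below 0.3 rad and linear speed of each of wheel, collar below 0.02 m/s); the robot touches nothing.
It fails at once if the masking tape roll was moved by more than 40 mm (distance of masking_roll from where it was at the start of the episode above 0.04 m).
It fails at once if the tape measure was moved by more than 40 mm (distance of tape_measure from where it was at the start of the episode above 0.04 m).
It fails at once if the beeswax block was moved by more than 40 mm (distance of beeswax from where it was at the start of the episode above 0.04 m).
It also fails if it takes over 67 s, if anything falls off the work surface, if the arm or the gripper's body presses on something with over 40 N, if the wrist force passes 120 N, or if a joint passes its speed limit or range.

## Working session

There is one attempt and no reset: what is moved stays moved. The work goes in short steps, Python scripts to look and compute and a tool call to move; the robot and the scene stay as the last step left them, time stands still between calls to the robot, and variables do not carry over. Pictures are saved under pics/ and viewed, and the job is handed in when it is done.

Besides the shell and the picture viewer there is one more tool, called after "Call:" by a JSON object that holds its "method" and its "body". move_arm: Moves the arm, as the interface text tells. Its arguments: {"type":"object","properties":{"jaw":{"type":"array","items":{"type":"number"}},"offset":{"type":"array","items":{"type":"array","items":{"type":"number"}}},"roll":{"type":"array","items":{"type":"number"}},"grip_force":{"type":"number"}},"required":["jaw","offset","roll"]}

```bash
mkdir -p pics; ls
cat > h.py <<'E'
import numpy as np, cv2
from station import arm
from scipy.spatial.transform import Rotation as R
def K(f):
    fl=200/np.tan(np.radians(f["fovy"])/2)
    return np.array([[fl,0,f["cx"]],[0,fl,f["cy"]],[0,0,1.]])
def rot(f):
    a=np.array(f["attitude"],float)
    return a if a.shape==(3,3) else R.from_euler("xyz",a).as_matrix() if a.size==3 else None
def proj(f,P):
    P=np.atleast_2d(P).astype(float); Rm=rot(f); t=-Rm.T@np.array(f["position"])
    return cv2.projectPoints(P,cv2.Rodrigues(Rm.T)[0],t,K(f),np.array(f["dist_coeffs"],float))[0][:,0]
def ray(f,px,z):
    u=cv2.undistortPoints(np.array(px,float).reshape(-1,1,2),K(f),np.array(f["dist_coeffs"],float))[:,0]
    d=(rot(f)@np.c_[u,np.ones(len(u))].T).T; p=np.array(f["position"])
    return p+d*((z-p[2])/d[:,2])[:,None]
E
python3 - <<'E'
from h import *
print(arm.get_state())
for n in("side","top"):
    f=arm.grab_frame(n); cv2.imwrite(f"pics/{n}0.png",f["pixels"])
    print(n,{k:f[k] for k in f if k!="pixels"})
    for th in["machine","wheel","collar","masking_roll","tape_measure","beeswax"]:
        print(th,[(np.round(d["position"],3).tolist(),round(d["p"],2)) for d in arm.recognise(f,th)])
    for th in["machine","wheel","collar","seat","key_top","boss_top","lug"]:
        print("L",th,[(np.round(d["position"],3).tolist(),round(d["p"],2)) for d in arm.landmark_of(f,th)])
E
```

```text
pics
{'t': 0.0, 'q': array([-1.03092428e+00,  3.59413606e-01,  1.10739819e-02, -3.59400425e-04,
       -1.22408369e+00, -2.88104085e-01]), 'qd': array([-4.66414883e-05, -6.47336479e-04, -2.64975545e-04,  5.53513989e-04,
       -5.43420865e-04,  1.17313663e-03]), 'joint_efforts': array([ 5.15685842e-04, -5.82707334e+01,  2.93053633e+01,  6.99657887e+00,
        6.85199499e-03, -1.77102997e-04]), 'eef_pos': array([ 0.16801744, -0.65326095,  0.22561031]), 'ee_rot': array([-1.57065793e+00, -1.65593355e-03,  1.82244177e+00]), 'force': array([-0.33532627,  0.0577714 , -0.22599676]), 'moment': array([0.02204665, 0.01237885, 0.04830683]), 'width': 0.08784198040935247}
side {'fovy': 52.8753640485299, 'cx': 326.541606896862, 'cy': 197.44173375813605, 'dist_coeffs': array([-0.05994362,  0.        ,  0.        ,  0.        ,  0.        ]), 'position': array([-0.00566115,  0.70476321,  0.82298951]), 'attitude': array([-2.21341287,  0.02369031, -2.62615278]), 'shot': 1}
machine [([0.618, -0.28, 0.044], 0.65)]
wheel [([0.427, -0.337, 0.024], 0.65), ([0.585, -0.45, 0.014], 0.36)]
collar [([0.512, -0
[... 932 characters left out ...]
, 0.021], 0.9), ([0.586, -0.454, 0.023], 0.73), ([0.372, 0.209, 0.052], 0.29)]
collar [([0.521, -0.154, 0.029], 0.78), ([0.447, -0.52, 0.021], 0.75), ([0.632, -0.148, 0.032], 0.56), ([0.412, -0.198, 0.033], 0.48)]
masking_roll [([0.584, -0.451, 0.026], 0.62)]
tape_measure [([0.375, 0.209, 0.054], 0.87)]
beeswax [([0.446, -0.519, 0.02], 0.79)]
L machine [([0.628, -0.288, -0.001], 0.58)]
L wheel [([0.437, -0.355, -0.004], 0.55)]
L collar [([0.633, -0.146, 0.004], 0.86), ([0.518, -0.158, -0.0], 0.77), ([0.42, -0.194, 0.001], 0.48)]
L seat [([0.627, -0.288, 0.054], 0.56)]
L key_top [([0.613, -0.285, 0.076], 0.67)]
L boss_top [([0.435, -0.352, 0.052], 0.95)]
L lug [([0.458, -0.342, 0.062], 0.88)]
```

View pics/top0.png

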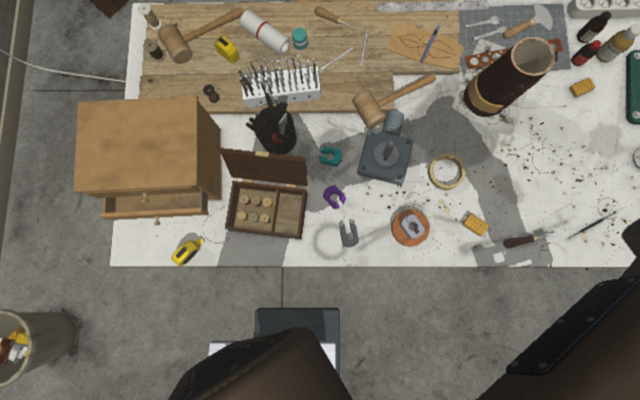

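View pics/side0.png

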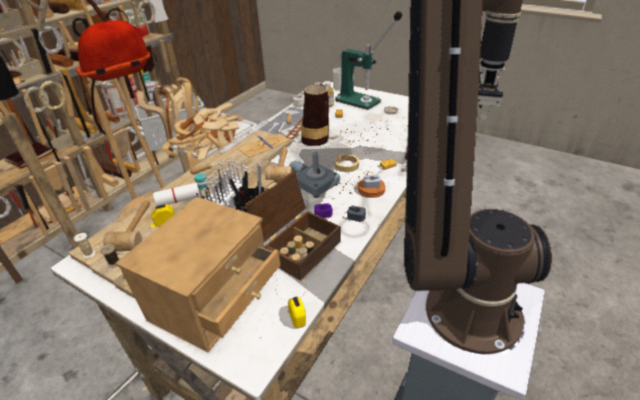

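Run:
```python
import cv2,numpy as np
a=cv2.imread("pics/top0.png");b=cv2.imread("pics/side0.png")
c=cv2.resize(a[60:260,290:560] if 0 else a[20:220,200:520],None,fx=2.5,fy=2.5,interpolation=cv2.INTER_CUBIC); cv2.imwrite("pics/topc.png",c)
```

```text
(no output)
```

View crop.

Run:
```python
import cv2,numpy as np
a=cv2.imread("pics/top0.png")
c=cv2.resize(a[100:260,300:500],None,fx=4,fy=3.75,interpolation=cv2.INTER_CUBIC)
c=cv2.resize(a[105:255,305:505],None,fx=4,fy=4,interpolation=cv2.INTER_CUBIC); cv2.imwrite("pics/topd.png",c)
```

```text
(no output)
```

View pics/topd.png

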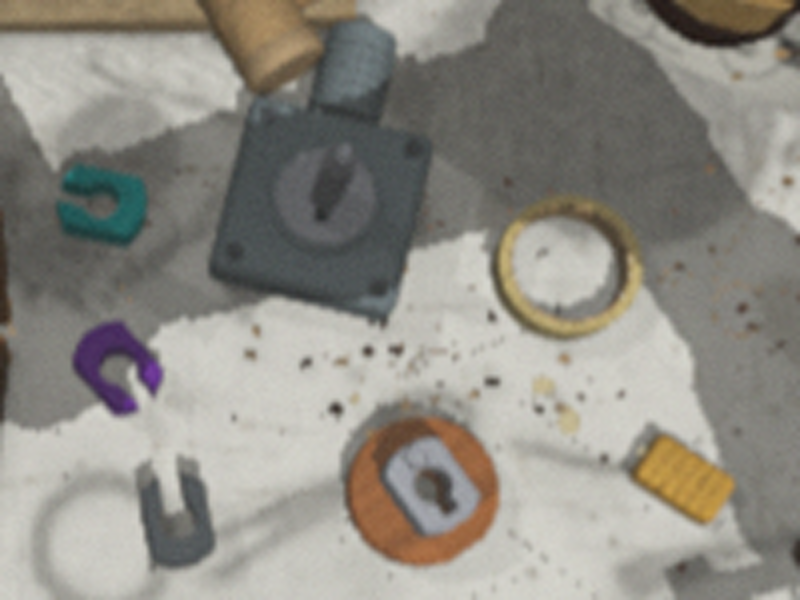

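```bash
cat > fit.py <<'E'
from h import *
from scipy.optimize import differential_evolution
S=6
def T(p,x,y,a):
    c,s=np.cos(a),np.sin(a); p=np.array(p,float)
    return np.c_[x+c*p[:,0]-s*p[:,1],y+s*p[:,0]+c*p[:,1],p[:,2]]
def circ(r,z,n=60):
    t=np.linspace(0,2*np.pi,n,endpoint=False); return np.c_[r*np.cos(t),r*np.sin(t),0*t+z]
def dflat(r,h,z):
    p=circ(r,z,240); p[:,1]=np.clip(p[:,1],-h,h); return p
def crop(f,c,w=40):
    im=f["pixels"][c[1]-w:c[1]+w,c[0]-w:c[0]+w]
    return cv2.resize(im,None,fx=S,fy=S,interpolation=cv2.INTER_CUBIC)
def topx(f,P,c,w=40): return ((proj(f,P)-np.array(c)+w+.5)*S-.5)
def mask(shape,*polys):
    m=np.zeros(shape[:2],np.uint8)
    for q,v in polys: cv2.fillPoly(m,[np.round(q).astype(np.int32)],v)
    return m
def hull(f,pts,c,w=40): return cv2.convexHull(topx(f,pts,c,w).astype(np.float32))[:,0]
E
python3 - <<'E'
from fit import *
for n in("top","side"):
    f=arm.grab_frame(n)
    np.save(f"{n}.npy",f,allow_pickle=True)
    for nm,P in(("wheel",[.437,-.353,.03]),("collar",[.42,-.197,.02]),("machine",[.627,-.291,.06])):
        c=np.round(proj(f,P)[0]).astype(int); w=32 if nm!="machine" else 45
        print(n,nm,c,w); im=crop(f,c,w); cv2.imwrite(f"pics/c_{n}_{nm}.png",cv2.resize(im,(380,380)))
rows=[np.hstack([cv2.imread(f"pics/c_{n}_{m}.png")[:260*2] for m in("wheel","machine")]) for n in("top",)]
A=np.vstack([np.hstack([cv2.resize(cv2.imread(f"pics/c_{n}_{m}.png"),(266,266)) for m in("wheel","collar","machine")]) for n in("top","side")])
cv2.imwrite("pics/crops.png",A)
E
```

```text
top wheel [411 228] 32
top collar [349 236] 32
top machine [386 153] 45
side wheel [372 183] 32
side collar [356 212] 32
side machine [315 170] 45
```

View pics/crops.png

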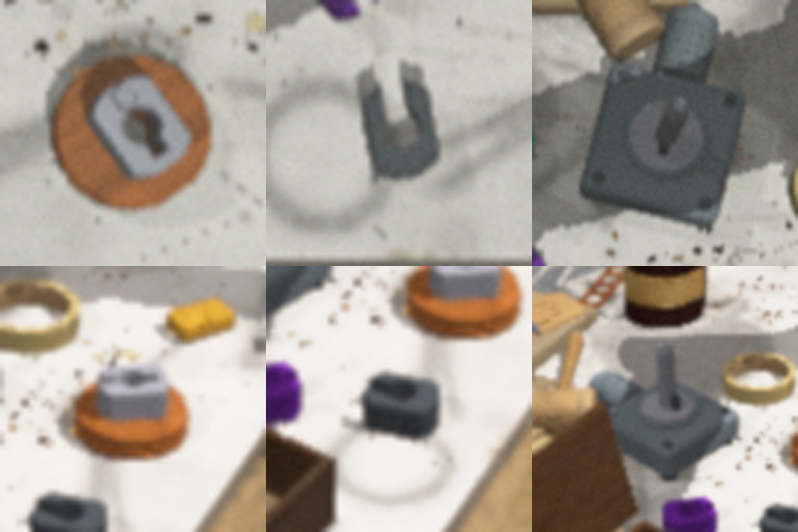

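```bash
cat > edges.py <<'E'
from fit import *
def seg(pts,n=25,close=True):
    pts=np.array(pts,float); q=np.roll(pts,-1,0) if close else pts[1:]; p=pts if close else pts[:-1]
    return np.vstack([a+(b-a)*np.linspace(0,1,n,endpoint=False)[:,None] for a,b in zip(p,q)])
def keybore(r,hw,ext,z,sgn):
    a0=np.arcsin(hw/r); t=np.linspace(a0,2*np.pi-a0,60); p=np.c_[r*np.cos(t),r*np.sin(t),0*t+z]
    s=np.array([[ext,-hw,z],[ext,hw,z]]); p=np.vstack([p,seg(np.vstack([p[-1],s,p[0]]),12,False)])
    p[:,0]*=sgn; return p
M={}
M["wheel"]=[(circ(.048,.022,120),1),(dflat(.03,.021,.05),1.),(keybore(.012,.006,.02,.05,-1),1)]
c=dflat(.03,.021,.03); c=c[~((c[:,0]>0)&(abs(c[:,1])<.0075))]
k=keybore(.012,.0075,.029,.03,1); k=k[k[:,0]<.028]
M["collar"]=[(c,1),(k,1)]
h=.062
M["machine"]=[(seg([[h,h,.044],[-h,h,.044],[-h,-h,.044],[h,-h,.044]],30),1),(circ(.032,.055,80),1)]
def gradmag(f):
    im=cv2.GaussianBlur(f["pixels"],(0,0),1.0).astype(np.float32)
    gx=cv2.Sobel(im,cv2.CV_32F,1,0)/8; gy=cv2.Sobel(im,cv2.CV_32F,0,1)/8
    return np.minimum(np.sqrt((gx**2+gy**2).sum(2)),30)
def score(g,f,parts,v,z0=0):
    s=0
    for P,w in parts:
        Q=T(P,*v); Q[:,2]+=z0; p=proj(f,Q).astype(np.float32)
        s+=w*cv2.remap(g,p[None,:,0],p[None,:,1],cv2.INTER_LINEAR).mean()
    return s
def fitobj(f,parts,x,y,a,dr=.015,da=.5,z0=0):
    g=gradmag(f)
    r=differential_evolution(lambda v:-score(g,f,parts,v,z0),[(x-dr,x+dr),(y-dr,y+dr),(a-da,a+da)],seed=1,maxiter=60,popsize=12)
    return r.x,-r.fun
def draw(f,parts,v,c,w,z0=0):
    im=crop(f,c,w)
    for P,_ in parts:
        Q=T(P,*v); Q[:,2]+=z0
        for p in topx(f,Q,c,w): cv2.circle(im,tuple(np.round(p).astype(int)),0,(0,0,255),-1)
    return im
E
python3 - <<'E'
from edges import *
A=[]
for n in("top","side"):
    f=np.load(f"{n}.npy",allow_pickle=True).item(); row=[]
    for nm,v0,w in(("wheel",(.437,-.353,.57),32),("collar",(.42,-.197,.1),32),("machine",(.627,-.291,-.21),45)):
        v,s=fitobj(f,M[nm],*v0); print(n,nm,np.round(v,4),round(s,1))
        c=np.round(proj(f,[v0[0],v0[1],.03])[0]).astype(int)
        row.append(cv2.resize(draw(f,M[nm],v,c,w),(266,266),interpolation=cv2.INTER_AREA))
    A.append(np.hstack(row))
cv2.imwrite("pics/fit.png",np.vstack(A))
f=np.load("top.npy",allow_pickle=True).item()
print("box corner near",ray(f,[(305,235),(300,238),(306,185)],.06))
E
```

```text
top wheel [ 0.4417 -0.3541  0.6007] 85.1
top collar [ 0.4223 -0.1949  0.1424] 46.0
top machine [ 0.6236 -0.2907 -0.2621] 27.1
side wheel [ 0.4373 -0.3545  0.8093] 78.7
side collar [ 0.4211 -0.1965  0.2305] 50.1
side machine [ 0.6239 -0.2888 -0.3667] 26.3
box corner near [[ 0.41798365 -0.08633828  0.06      ]
 [ 0.41057059 -0.0740235   0.06      ]
 [ 0.54460176 -0.08765529  0.06      ]]
```

View pics/fit.png

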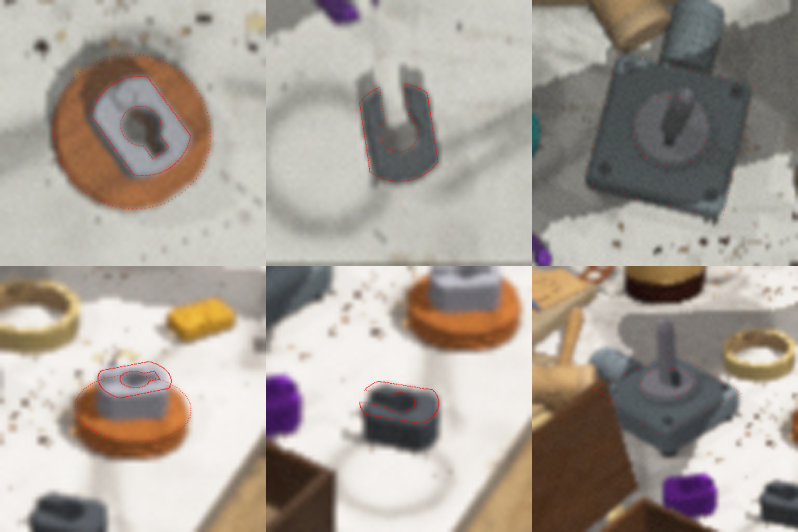

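Run:
```python
from edges import *
A=[]
for n in("top","side"):
    f=np.load(f"{n}.npy",allow_pickle=True).item(); row=[]
    for nm,v0,w in(("wheel",(.437,-.353,.6),25),("machine",(.627,-.291,-.23),35)):
        v,s=fitobj(f,M[nm],*v0,da=.12); print(n,nm,np.round(v,4),round(s,1))
        c=np.round(proj(f,[v0[0],v0[1],.03])[0]).astype(int)
        im=crop(f,c,w)
        P=M[nm]+([(seg([[-.018,-.004,.075],[-.018,.004,.075],[-.009,.004,.075],[-.009,-.004,.075]],10),1),(circ(.005,.139,40),1),(circ(.01,.055,40),1)] if nm=="machine" else [(seg([[.016,-.005,.058],[.027,-.005,.058],[.027,.005,.058],[.016,.005,.058]],10),1)])
        for q,_ in P:
            for p in topx(f,T(q,*v),c,w): cv2.circle(im,tuple(np.round(p).astype(int)),0,(0,0,255),-1)
        row.append(cv2.resize(im,(300,300),interpolation=cv2.INTER_AREA))
    A.append(np.hstack(row))
cv2.imwrite("pics/fit2.png",np.vstack(A))
```

```text
top wheel [ 0.4416 -0.3543  0.5823] 85.2
top machine [ 0.6239 -0.2907 -0.2602] 27.1
side wheel [ 0.4386 -0.3553  0.5948] 78.4
side machine [ 0.6238 -0.2885 -0.3479] 26.3
```

View pics/fit2.png

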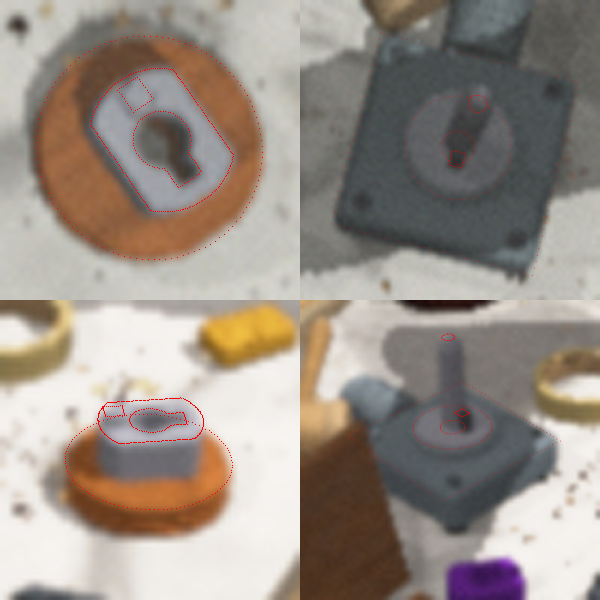

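```bash
cat > plan.py <<'E'
import sys
from h import *
def plan(x,y,z,yaw,n=None,stepmax=.058):
    s=arm.get_state(); p=np.array(s["eef_pos"]); y0=s["ee_rot"][2]
    d=np.array([x,y,z])-p; dy=yaw-y0
    m=max(int(np.ceil(np.linalg.norm(d)/stepmax)),int(np.ceil(abs(dy)/.18)),1)
    if n: m=max(m,n)
    print("t",round(s["t"],2),"at",np.round(p,4),np.round(s["ee_rot"],3),"F",np.round(s["force"],1),"w",round(s["width"],4))
    for i in range(m):
        a=y0+dy*i/m  # yaw before row
        ax=np.array([np.cos(a),np.sin(a),0]); az=np.array([-np.sin(a),np.cos(a),0]); st=d/m
        print(np.round([st@ax,-st[2],st@az],4).tolist(),"roll",round(-dy/m,4))
if __name__=="__main__":
    v=list(map(float,sys.argv[1:])); plan(*v[:4],n=int(v[4]) if len(v)>4 else None)
E
python3 plan.py .44 -.3545 .15 2.156; python3 -c "
from h import *
s=arm.get_state();print(s['force'])"
```

```text
t 1.5 at [ 0.1681 -0.6537  0.2266] [-1.571 -0.     1.823] F [-0.2  0.1  0.2] w 0.0876
[0.0277, 0.0096, -0.0422] roll -0.0417
[0.026, 0.0096, -0.0433] roll -0.0417
[0.0241, 0.0096, -0.0444] roll -0.0417
[0.0223, 0.0096, -0.0454] roll -0.0417
[0.0204, 0.0096, -0.0462] roll -0.0417
[0.0184, 0.0096, -0.0471] roll -0.0417
[0.0164, 0.0096, -0.0478] roll -0.0417
[0.0144, 0.0096, -0.0484] roll -0.0417
[-0.24905583  0.05972201  0.21678646]
```

Call:
{"method": "move_arm", "body": {"jaw": [0, 0, 0, 0, 0], "offset": [[0.028, 0.01, -0.042], [0.026, 0.01, -0.043], [0.024, 0.01, -0.044], [0.022, 0.01, -0.045], [0.02, 0.01, -0.046]], "roll": [-0.042, -0.042, -0.042, -0.042, -0.042]}}

```text
t: 2.12
eef_pos: [0.3377, -0.4663, 0.1765]
ee_rot: [-1.571, 0.001, 2.034]
force: [0.4, 0.0, 0.4]
width: 0.0876
```

Call:
{"method": "move_arm", "body": {"jaw": [0, 0, 0, 0, 0], "offset": [[0.018, 0.01, -0.047], [0.016, 0.01, -0.048], [0.014, 0.01, -0.048], [0, 0, 0], [0, 0, 0]], "roll": [-0.042, -0.042, -0.042, 0, 0]}}

```text
t: 2.75
eef_pos: [0.4389, -0.3564, 0.1467]
ee_rot: [-1.571, 0.0, 2.159]
force: [-0.2, -0.1, 0.3]
width: 0.0873
```

```bash
python3 plan.py .44 -.3545 .028 2.156
```

```text
t 2.75 at [ 0.4389 -0.3564  0.1467] [-1.571  0.     2.159] F [-0.2 -0.1  0.3] w 0.0873
[0.0003, 0.0396, -0.0006] roll 0.0011
[0.0003, 0.0396, -0.0006] roll 0.0011
[0.0003, 0.0396, -0.0006] roll 0.0011
```

Call:
{"method": "move_arm", "body": {"jaw": [0, 0, 0, 0, 0], "offset": [[0.001, 0.03, -0.002], [0, 0.03, 0], [0, 0.03, 0], [0, 0.028, 0], [0, 0, 0]], "roll": [0, 0, 0, 0, 0]}}

```text
t: 3.38
eef_pos: [0.4377, -0.3549, 0.027]
ee_rot: [-1.569, -0.003, 2.156]
force: [0.7, -0.1, 1.2]
width: 0.0876
```

Run:
```python
from h import *
A=[]
for n in("top","side"):
    f=arm.grab_frame(n); s=arm.get_state()
    c=np.round(proj(f,[.44,-.354,.05])[0]).astype(int)
    A.append(cv2.resize(f["pixels"][c[1]-50:c[1]+50,c[0]-60:c[0]+60],None,fx=3.3,fy=3.3))
cv2.imwrite("pics/g1.png",np.hstack(A)); print(s["eef_pos"],s["force"])
```

```text
[ 0.43981768 -0.35547015  0.02936105] [ 0.31084617 -0.81995561 -0.4106201 ]
```

View pics/g1.png

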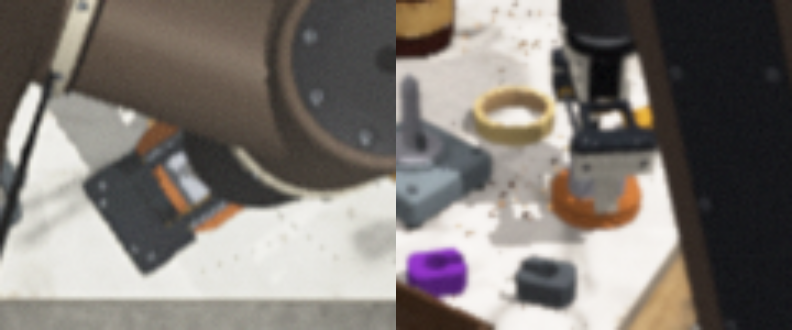

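Call:
{"method": "move_arm", "body": {"jaw": [0, 0.6, 0.6, 0.6, 0.6], "offset": [[0, 0.004, 0], [0, 0, 0], [0, 0, 0], [0, 0, 0], [0, 0, 0]], "roll": [0, 0, 0, 0, 0], "grip_force": 20}}

```text
t: 4.1
eef_pos: [0.44, -0.3545, 0.0247]
ee_rot: [-1.571, 0.0, 2.159]
force: [0.5, -0.6, -0.2]
width: 0.0531
```

Call:
{"method": "move_arm", "body": {"jaw": [0.8, 0.8, 0.8, 0.8], "offset": [[0, 0, 0], [0, 0, 0], [0, 0, 0], [0, 0, 0]], "roll": [0, 0, 0, 0], "grip_force": 40}}

```text
t: 4.6
eef_pos: [0.4398, -0.3544, 0.0245]
ee_rot: [-1.571, -0.0, 2.159]
force: [-0.7, 2.2, 1.8]
width: 0.0417
```

Call:
{"method": "move_arm", "body": {"jaw": [0.8, 0.8, 0.8, 0.8, 0.8], "offset": [[0, -0.03, 0], [0, -0.045, 0], [0, -0.045, 0], [0, -0.045, 0], [0, 0, 0]], "roll": [0, 0, 0, 0, 0]}}

```text
t: 5.22
eef_pos: [0.4417, -0.3555, 0.193]
ee_rot: [-1.574, 0.006, 2.159]
force: [0.4, 0.4, -5.1]
width: 0.0416
```

```bash
python3 plan.py .6245 -.290 .19 1.326 6
python3 - <<'E'
from h import *
f=arm.grab_frame("top"); cv2.imwrite("pics/l1t.png",f["pixels"])
for th in("wheel","boss_top","lug"): print(th,[(np.round(d["position"],3).tolist(),round(d["p"],2)) for d in arm.landmark_of(f,th)])
f=arm.grab_frame("side"); cv2.imwrite("pics/l1s.png",f["pixels"])
for th in("wheel","boss_top","lug"): print(th,[(np.round(d["position"],3).tolist(),round(d["p"],2)) for d in arm.landmark_of(f,th)])
E
```

```text
t 5.22 at [ 0.4417 -0.3555  0.193 ] [-1.574  0.006  2.159] F [ 0.4  0.4 -5.1] w 0.0416
[-0.0078, 0.0005, -0.0314] roll 0.1388
[-0.0034, 0.0005, -0.0322] roll 0.1388
[0.0011, 0.0005, -0.0323] roll 0.1388
[0.0055, 0.0005, -0.0319] roll 0.1388
[0.0099, 0.0005, -0.0308] roll 0.1388
[0.0141, 0.0005, -0.0291] roll 0.1388
wheel [([0.434, -0.356, 0.169], 0.42)]
boss_top [([0.438, -0.356, 0.22], 0.63)]
lug [([0.444, -0.524, 0.003], 0.46), ([0.458, -0.347, 0.229], 0.42)]
wheel [([0.436, -0.356, 0.161], 0.7)]
boss_top [([0.439, -0.352, 0.217], 0.96), ([0.438, -0.356, 0.163], 0.67), ([0.423, -0.197, 0.002], 0.37)]
lug [([0.452, -0.343, 0.223], 0.7)]
```

View pics/l1s.png

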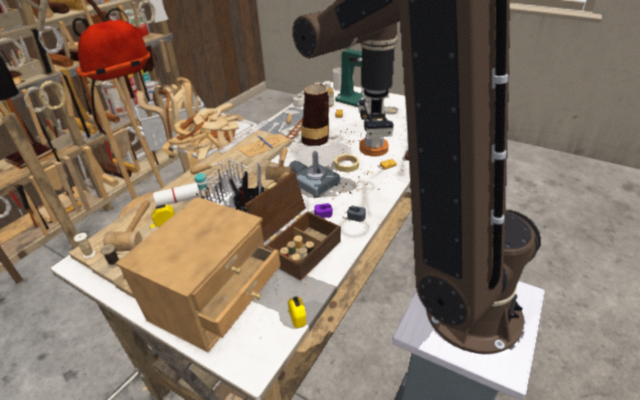

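Call:
{"method": "move_arm", "body": {"jaw": [0.8, 0.8, 0.8, 0.8, 0.8], "offset": [[-0.008, 0, -0.031], [-0.003, 0, -0.032], [0.001, 0, -0.032], [0.006, 0, -0.032], [0.01, 0, -0.031]], "roll": [0.139, 0.139, 0.139, 0.139, 0.139]}}

```text
t: 6.25
eef_pos: [0.5924, -0.2993, 0.1886]
ee_rot: [-1.569, -0.0, 1.459]
force: [0.1, 0.3, -3.2]
width: 0.0417
```

Call:
{"method": "move_arm", "body": {"jaw": [0.8, 0.8, 0.8, 0.8], "offset": [[0.014, 0, -0.029], [0, 0, 0], [0, 0, 0], [0, 0, 0]], "roll": [0.139, 0, 0, 0]}}

```text
t: 6.75
eef_pos: [0.6212, -0.2893, 0.1894]
ee_rot: [-1.57, 0.0, 1.325]
force: [-0.4, 0.4, -3.5]
width: 0.0418
```

```bash
python3 plan.py .6245 -.290 .17 1.326
python3 - <<'E'
from h import *
for n in("top","side"):
    f=arm.grab_frame(n)
    c=np.round(proj(f,[.6245,-.29,.17])[0]).astype(int)
    cv2.imwrite(f"pics/o_{n}.png",cv2.resize(f["pixels"][c[1]-50:c[1]+50,c[0]-50:c[0]+50],None,fx=4,fy=4,interpolation=cv2.INTER_CUBIC))
    for th in("wheel","boss_top","lug"): print(n,th,[(np.round(d["position"],3).tolist(),round(d["p"],2)) for d in arm.landmark_of(f,th)])
cv2.imwrite("pics/o1.png",np.hstack([cv2.imread(f"pics/o_{n}.png") for n in("top","side")]))
E
```

```text
t 6.75 at [ 0.6212 -0.2893  0.1894] [-1.57   0.     1.325] F [-0.4  0.4 -3.5] w 0.0418
[0.0001, 0.0194, -0.0034] roll -0.0012
top wheel []
top boss_top [([0.622, -0.287, 0.218], 0.74), ([0.584, -0.453, 0.002], 0.37)]
top lug [([0.64, -0.294, 0.223], 0.64), ([0.611, -0.285, 0.074], 0.17)]
side wheel [([0.622, -0.291, 0.165], 0.88)]
side boss_top [([0.623, -0.288, 0.216], 0.63)]
side lug [([0.638, -0.295, 0.225], 0.65), ([0.612, -0.285, 0.075], 0.39)]
```

View pics/o1.png

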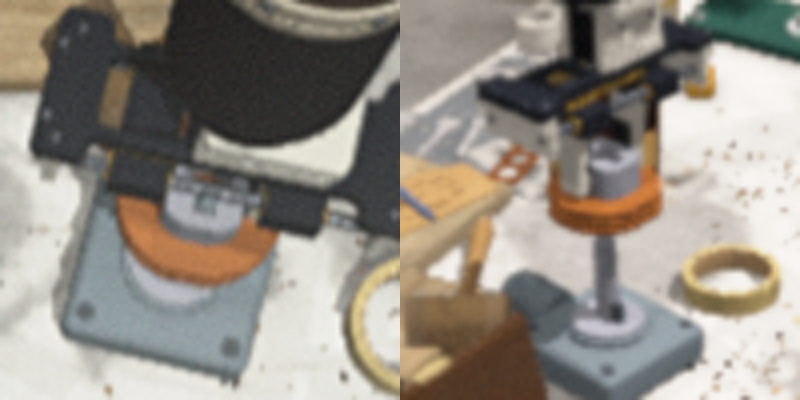

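Call:
{"method": "move_arm", "body": {"jaw": [0.8, 0.8, 0.8, 0.8, 0.8], "offset": [[0, 0.005, -0.003], [0, 0.012, 0], [0, 0.006, 0], [0, 0.006, 0], [0, 0, 0]], "roll": [0, 0, 0, 0, 0]}}

```text
t: 7.78
eef_pos: [0.6245, -0.2896, 0.1598]
ee_rot: [-1.57, 0.0, 1.325]
force: [-0.1, 0.1, -3.2]
width: 0.0415
```

Call:
{"method": "move_arm", "body": {"jaw": [0.8, 0.8, 0.8], "offset": [[0, 0.004, 0], [0, 0.004, 0], [0, 0, 0]], "roll": [0, 0, 0]}}

```text
t: 8.15
eef_pos: [0.6248, -0.2897, 0.1523]
ee_rot: [-1.571, 0.0, 1.325]
force: [-0.3, 0.5, -3.5]
width: 0.042
```

Call:
{"method": "move_arm", "body": {"jaw": [0.8, 0.8, 0.8], "offset": [[0, 0.004, 0], [0, 0.004, 0], [0, 0, 0]], "roll": [0, 0, 0]}}

```text
t: 8.52
eef_pos: [0.6248, -0.2898, 0.1441]
ee_rot: [-1.571, 0.0, 1.325]
force: [0.5, -0.7, -4.0]
width: 0.0416
```

Call:
{"method": "move_arm", "body": {"jaw": [0.8, 0.8, 0.8, 0.8, 0.8], "offset": [[0, 0.008, 0], [0, 0.008, 0], [0, 0.008, 0], [0, 0.008, 0], [0, 0.007, 0]], "roll": [0, 0, 0, 0, 0]}}

```text
t: 9.15
eef_pos: [0.6249, -0.2898, 0.105]
ee_rot: [-1.571, 0.0, 1.325]
force: [0.7, -1.5, -3.2]
width: 0.0417
```

Call:
{"method": "move_arm", "body": {"jaw": [0.8, 0.8, 0.8], "offset": [[0, 0.004, 0], [0, 0.004, 0], [0, 0, 0]], "roll": [0, 0, 0]}}

```text
t: 9.52
eef_pos: [0.6248, -0.2897, 0.0972]
ee_rot: [-1.571, 0.0, 1.324]
force: [1.8, -3.0, -5.1]
width: 0.0418
```

Call:
{"method": "move_arm", "body": {"jaw": [0.8, 0.8, 0.8], "offset": [[0, 0.004, 0], [0, 0.004, 0], [0, 0, 0]], "roll": [0, 0, 0]}}

```text
t: 9.9
eef_pos: [0.6248, -0.2898, 0.0891]
ee_rot: [-1.571, 0.0, 1.324]
force: [2.1, -3.4, -6.5]
width: 0.0416
```

Call:
{"method": "move_arm", "body": {"jaw": [0.8, 0.8, 0.8], "offset": [[0, 0.003, 0], [0, 0.003, 0], [0, 0, 0]], "roll": [0, 0, 0]}}

```text
t: 10.28
eef_pos: [0.6249, -0.2897, 0.0832]
ee_rot: [-1.571, 0.0, 1.325]
force: [2.4, -3.4, -5.9]
width: 0.0418
```

Call:
{"method": "move_arm", "body": {"jaw": [0.8, 0.8, 0.8], "offset": [[0, 0.002, 0], [0, 0.001, 0], [0, 0, 0]], "roll": [0, 0, 0]}}

```text
t: 10.65
eef_pos: [0.6249, -0.2897, 0.0805]
ee_rot: [-1.571, 0.0, 1.325]
force: [1.6, -3.2, -3.9]
width: 0.042
```

Call:
{"method": "move_arm", "body": {"jaw": [0.5, 0.3, 0.2, 0.2], "offset": [[0, 0, 0], [0, 0, 0], [0, 0, 0], [0, 0, 0]], "roll": [0, 0, 0, 0]}}

```text
t: 11.15
eef_pos: [0.6249, -0.2895, 0.0807]
ee_rot: [-1.571, -0.0, 1.325]
force: [0.1, -0.2, -0.5]
width: 0.0671
```

Call:
{"method": "move_arm", "body": {"jaw": [0.2, 0.2, 0.2, 0.2, 0.2], "offset": [[0, -0.02, 0], [0, -0.04, 0], [0, -0.04, 0], [0, 0, 0], [0, 0, 0]], "roll": [0, 0, 0, 0, 0]}}

```text
t: 11.78
eef_pos: [0.6246, -0.2894, 0.1804]
ee_rot: [-1.571, -0.0, 1.324]
force: [-0.4, -0.1, -0.4]
width: 0.0698
```

```bash
python3 plan.py .422 -.196 .18 1.73
python3 - <<'E'
from edges import *
A=[]
for n in("top","side"):
    f=arm.grab_frame(n)
    c=np.round(proj(f,[.6245,-.29,.09])[0]).astype(int)
    A.append(cv2.resize(f["pixels"][c[1]-40:c[1]+40,c[0]-40:c[0]+40],None,fx=5,fy=5,interpolation=cv2.INTER_CUBIC))
    for th in("wheel","boss_top","lug"): print(n,th,[(np.round(d["position"],3).tolist(),round(d["p"],2)) for d in arm.landmark_of(f,th)])
cv2.imwrite("pics/o2.png",np.hstack(A))
E
```

```text
t 11.78 at [ 0.6246 -0.2894  0.1804] [-1.571 -0.     1.324] F [-0.4 -0.1 -0.4] w 0.0698
[0.0103, 0.0001, 0.0548] roll -0.1014
[0.0158, 0.0001, 0.0535] roll -0.1014
[0.0211, 0.0001, 0.0516] roll -0.1014
[0.0262, 0.0001, 0.0492] roll -0.1014
top wheel [([0.62, -0.29, 0.054], 0.69)]
top boss_top [([0.626, -0.286, 0.104], 0.98), ([0.613, -0.285, 0.075], 0.58)]
top lug [([0.585, -0.453, 0.002], 0.72), ([0.646, -0.296, 0.115], 0.56)]
side wheel [([0.623, -0.291, 0.057], 0.73)]
side boss_top [([0.625, -0.287, 0.107], 0.8)]
side lug [([0.643, -0.296, 0.116], 0.93)]
```

View pics/o2.png

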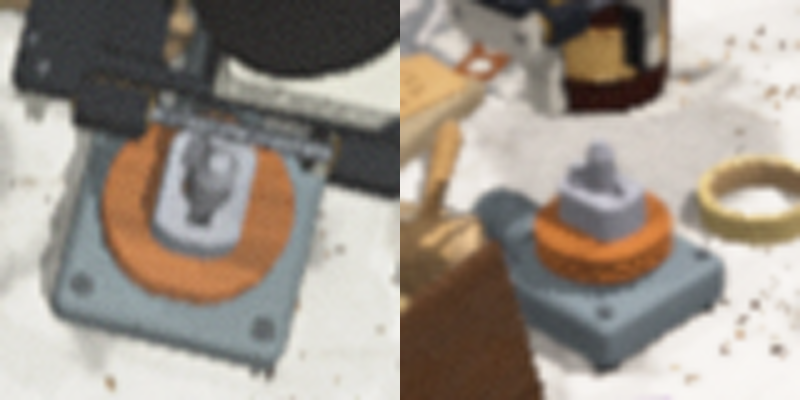

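Run:
```python
from h import *
f=np.load("side.npy",allow_pickle=True).item()
im=f["pixels"][180:290,220:380]
cv2.imwrite("pics/box.png",cv2.resize(im,None,fx=5,fy=5,interpolation=cv2.INTER_CUBIC))
```

```text
(no output)
```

View pics/box.png

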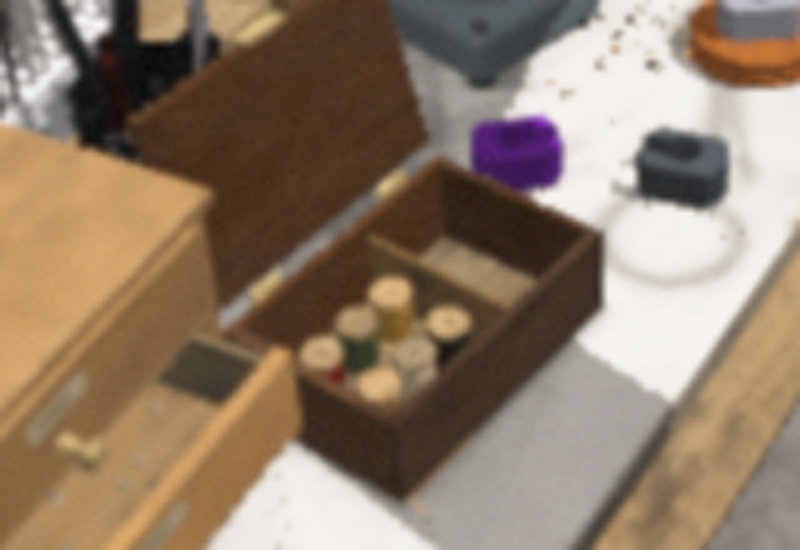

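Call:
{"method": "move_arm", "body": {"jaw": [0.1, 0, 0, 0, 0], "offset": [[0.01, 0, 0.055], [0.016, 0, 0.053], [0.021, 0, 0.052], [0.026, 0, 0.049], [0, 0, 0]], "roll": [-0.101, -0.101, -0.101, -0.101, 0]}}

```text
t: 12.8
eef_pos: [0.4192, -0.1956, 0.181]
ee_rot: [-1.572, -0.001, 1.731]
force: [0.6, -0.3, 0.2]
width: 0.0873
```

```bash
python3 - <<'E'
from edges import *
f=np.load("side.npy",allow_pickle=True).item()
b=ray(f,[(340,240.6)],0)[0]; print(b)
for h in(.03,.04,.05,.06,.07): print(h,proj(f,[b[0],b[1],h]))
A=[]
for n in("top","side"):
    f=arm.grab_frame(n)
    c=np.round(proj(f,[.42,-.196,.03])[0]).astype(int)
    A.append(cv2.resize(f["pixels"][c[1]-40:c[1]+40,c[0]-40:c[0]+40],None,fx=5,fy=5,interpolation=cv2.INTER_CUBIC))
cv2.imwrite("pics/o3.png",np.hstack(A))
E
python3 plan.py .422 -.196 .05 1.72
python3 - <<'E'
from edges import *
for n in("top","side"):
    f=np.load(f"{n}.npy",allow_pickle=True).item()
    for a in (0,.05,.1,.15,.2,.25,.3):
        v,s=fitobj(f,M["collar"],.422,-.196,a,da=.01,dr=.008); print(n,a,np.round(v,4),round(s,1))
E
```

```text
[ 0.41176977 -0.07404292  0.        ]
0.03 [[339.96595678 233.09988407]]
0.04 [[339.95424614 230.54782914]]
0.05 [[339.94234801 227.96914858]]
0.06 [[339.93025864 225.36346252]]
0.07 [[339.9179742  222.73038469]]
t 12.9 at [ 0.4227 -0.1965  0.1814] [-1.573e+00  1.000e-03  1.729e+00] F [-0.6  0.4 -0.2] w 0.0874
[0.0002, 0.0438, 0.0002] roll 0.003
[0.0002, 0.0438, 0.0002] roll 0.003
[0.0002, 0.0438, 0.0002] roll 0.003
top 0 [ 0.4223 -0.1943  0.0084] 44.9
top 0.05 [ 0.4225 -0.1949  0.0599] 45.6
top 0.1 [ 0.4225 -0.1946  0.1094] 45.9
top 0.15 [ 0.4224 -0.1946  0.1573] 46.0
top 0.2 [ 0.4227 -0.1946  0.1999] 46.0
top 0.25 [ 0.423  -0.1948  0.2414] 45.8
top 0.3 [ 0.4224 -0.1952  0.2901] 45.5
side 0 [ 0.4209 -0.196   0.0008] 49.7
side 0.05 [ 0.4209 -0.196   0.0583] 49.9
side 0.1 [ 0.4207 -0.1964  0.1058] 50.0
side 0.15 [ 0.4206 -0.1964  0.158 ] 50.1
side 0.2 [ 0.4207 -0.1965  0.2096] 50.1
side 0.25 [ 0.4204 -0.1969  0.2461] 50.1
side 0.3 [ 0.4201 -0.1966  0.2931] 50.0
```

View pics/o3.png

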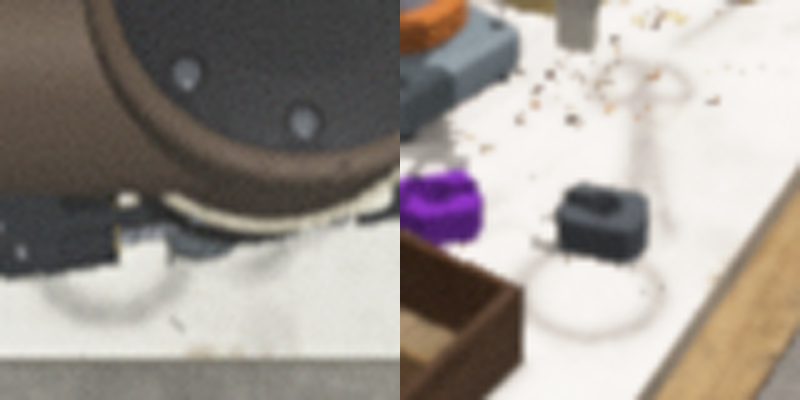

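Call:
{"method": "move_arm", "body": {"jaw": [0, 0, 0, 0, 0], "offset": [[0, 0.045, 0], [0, 0.045, 0], [0, 0.045, 0], [0, 0.03, 0], [0, 0, 0]], "roll": [0, 0, 0.015, 0.015, 0]}}

```text
t: 13.52
eef_pos: [0.4215, -0.1969, 0.0133]
ee_rot: [-1.565, -0.001, 1.698]
force: [-0.4, -0.4, 0.6]
width: 0.0879
```

```bash
python3 plan.py .422 -.196 .0065 1.70
python3 - <<'E'
from edges import *
f=arm.grab_frame("side")
c=np.round(proj(f,[.42,-.196,.03])[0]).astype(int)
cv2.imwrite("pics/o4.png",cv2.resize(f["pixels"][c[1]-40:c[1]+40,c[0]-60:c[0]+60],None,fx=6,fy=6,interpolation=cv2.INTER_CUBIC))
E
```

```text
t 13.53 at [ 0.4215 -0.1969  0.0133] [-1.565e+00 -1.000e-03  1.698e+00] F [-0.4 -0.4  0.6] w 0.0879
[0.0008, 0.0068, -0.0006] roll -0.0021
```

View pics/o4.png

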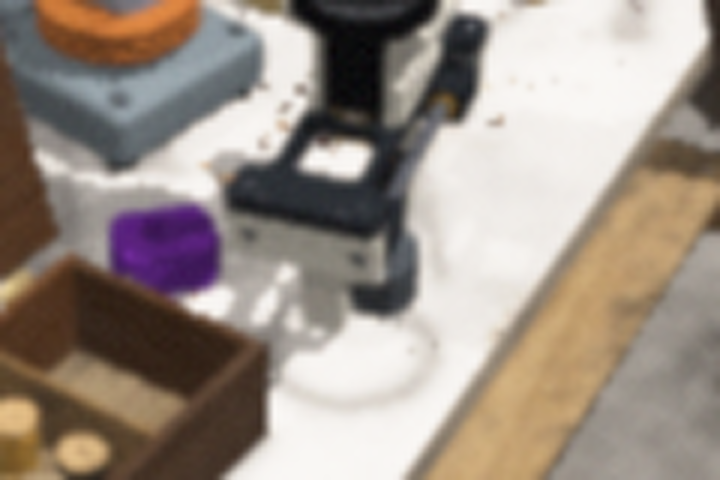

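Call:
{"method": "move_arm", "body": {"jaw": [0, 0.5, 0.6, 0.6, 0.6], "offset": [[0, 0.009, 0], [0, 0, 0], [0, 0, 0], [0, 0, 0], [0, 0, 0]], "roll": [0, 0, 0, 0, 0], "grip_force": 15}}

```text
t: 14.2
eef_pos: [0.4226, -0.1966, 0.0069]
ee_rot: [-1.571, 0.0, 1.699]
force: [0.9, -0.4, -0.8]
width: 0.0531
```

Call:
{"method": "move_arm", "body": {"jaw": [0.8, 0.8, 0.8, 0.8, 0.8], "offset": [[0, 0, 0], [0, 0, 0], [0, 0, 0], [0, 0, 0], [0, 0, 0]], "roll": [0, 0, 0, 0, 0], "grip_force": 30}}

```text
t: 14.82
eef_pos: [0.4226, -0.1966, 0.0067]
ee_rot: [-1.571, 0.0, 1.699]
force: [-2.0, 2.0, 5.4]
width: 0.0419
```

Call:
{"method": "move_arm", "body": {"jaw": [0.8, 0.8, 0.8, 0.8, 0.8], "offset": [[0, -0.03, 0], [0, -0.05, 0], [0, -0.05, 0], [0, -0.05, 0], [0, 0, 0]], "roll": [0, 0, 0, 0, 0]}}

```text
t: 15.45
eef_pos: [0.4245, -0.1969, 0.19]
ee_rot: [-1.578, 0.002, 1.699]
force: [0.3, 0.3, -2.6]
width: 0.0417
```

```bash
python3 plan.py .6247 -.2894 .19 1.326
python3 - <<'E'
from edges import *
A=[]
p=arm.get_state()["eef_pos"]
for n in("top","side"):
    f=arm.grab_frame(n)
    c=np.round(proj(f,p)[0]).astype(int)
    A.append(cv2.resize(f["pixels"][c[1]-40:c[1]+40,c[0]-40:c[0]+40],None,fx=5,fy=5,interpolation=cv2.INTER_CUBIC))
    print(n,[(np.round(d["position"],3).tolist(),round(d["p"],2)) for d in arm.landmark_of(f,"collar")])
cv2.imwrite("pics/o5.png",np.hstack(A))
E
```

```text
t 15.45 at [ 0.4245 -0.1969  0.19  ] [-1.578  0.002  1.699] F [ 0.3  0.3 -2.6] w 0.0417
[-0.0293, 0.0, -0.0467] roll 0.0932
[-0.0248, 0.0, -0.0492] roll 0.0932
[-0.0202, 0.0, -0.0513] roll 0.0932
[-0.0153, 0.0, -0.053] roll 0.0932
top [([0.635, -0.145, 0.002], 0.48)]
side [([0.418, -0.198, 0.178], 0.62), ([0.521, -0.156, -0.001], 0.49), ([0.61, -0.287, 0.073], 0.28)]
```

View pics/o5.png

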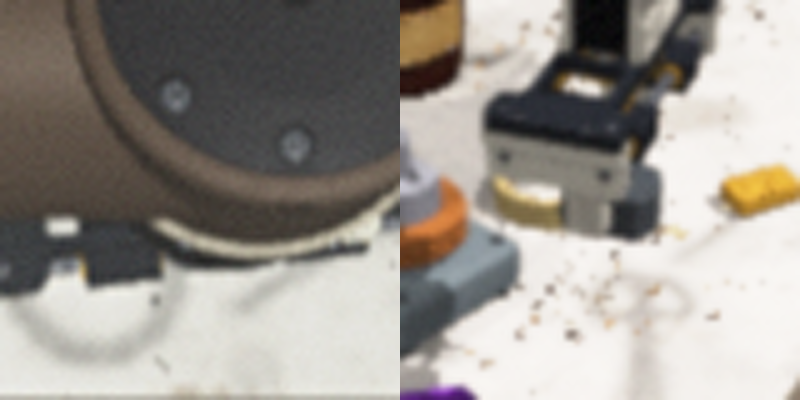

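Call:
{"method": "move_arm", "body": {"jaw": [0.8, 0.8, 0.8, 0.8, 0.8], "offset": [[-0.029, 0, -0.047], [-0.025, 0, -0.049], [-0.02, 0, -0.051], [-0.015, 0, -0.053], [0, 0, 0]], "roll": [0.093, 0.093, 0.093, 0.093, 0]}}

```text
t: 16.27
eef_pos: [0.6239, -0.2895, 0.1813]
ee_rot: [-1.565, 0.001, 1.324]
force: [-1.0, 0.1, -2.9]
width: 0.0416
```

Call:
{"method": "move_arm", "body": {"jaw": [0.8, 0.8], "offset": [[0, 0, 0], [0, 0, 0]], "roll": [0, 0]}}

```text
t: 16.52
eef_pos: [0.6215, -0.288, 0.1861]
ee_rot: [-1.57, -0.0, 1.327]
force: [-0.1, 0.4, -1.0]
width: 0.0417
```

```bash
python3 plan.py .6247 -.2896 .15 1.326
python3 - <<'E'
from edges import *
A=[]
for n in("top","side"):
    f=arm.grab_frame(n)
    c=np.round(proj(f,[.625,-.29,.16])[0]).astype(int)
    A.append(cv2.resize(f["pixels"][c[1]-40:c[1]+40,c[0]-40:c[0]+40],None,fx=5,fy=5,interpolation=cv2.INTER_CUBIC))
    print(n,[(np.round(d["position"],3).tolist(),round(d["p"],2)) for d in arm.landmark_of(f,"collar")])
cv2.imwrite("pics/o6.png",np.hstack(A))
E
```

```text
t 16.52 at [ 0.6215 -0.288   0.1861] [-1.57  -0.     1.327] F [-0.1  0.4 -1. ] w 0.0417
[-0.0008, 0.0361, -0.0035] roll 0.0011
top [([0.521, -0.157, -0.002], 0.8), ([0.635, -0.147, 0.005], 0.68)]
side [([0.619, -0.291, 0.179], 0.69), ([0.521, -0.159, -0.003], 0.62), ([0.626, -0.293, 0.002], 0.31)]
```

View pics/o6.png

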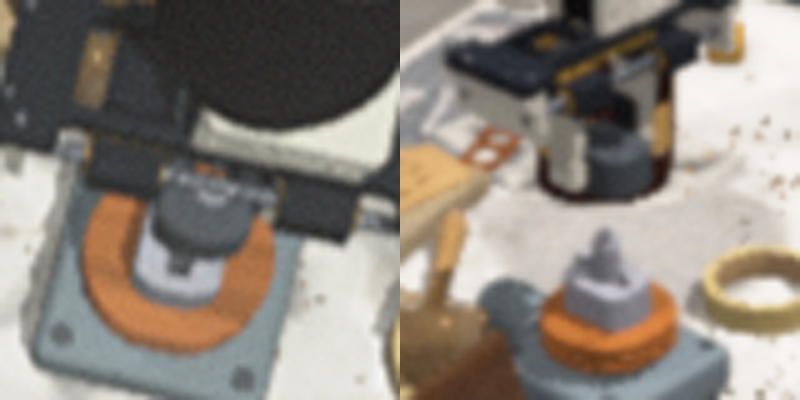

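Call:
{"method": "move_arm", "body": {"jaw": [0.8, 0.8, 0.8, 0.8], "offset": [[-0.001, 0.012, -0.004], [0, 0.012, 0], [0, 0.012, 0], [0, 0, 0]], "roll": [0, 0, 0, 0]}}

```text
t: 17.23
eef_pos: [0.6251, -0.2901, 0.1486]
ee_rot: [-1.568, -0.0, 1.326]
force: [-0.2, 0.7, -2.2]
width: 0.042
```

Call:
{"method": "move_arm", "body": {"jaw": [0.8, 0.8, 0.8, 0.8], "offset": [[0, 0.004, 0], [0, 0.004, 0], [0, 0.002, 0], [0, 0, 0]], "roll": [0, 0, 0, 0]}}

```text
t: 17.73
eef_pos: [0.626, -0.2903, 0.1405]
ee_rot: [-1.571, -0.0, 1.327]
force: [-0.1, -0.2, -1.3]
width: 0.0414
```

Call:
{"method": "move_arm", "body": {"jaw": [0.8, 0.8, 0.8], "offset": [[0, 0.003, 0], [0, 0.002, 0], [0, 0, 0]], "roll": [0, 0, 0]}}

```text
t: 18.1
eef_pos: [0.626, -0.2904, 0.1354]
ee_rot: [-1.571, 0.0, 1.327]
force: [-0.2, 0.3, -1.6]
width: 0.0418
```

Call:
{"method": "move_arm", "body": {"jaw": [0.8, 0.8, 0.8], "offset": [[0, 0.003, 0], [0, 0.003, 0], [0, 0, 0]], "roll": [0, 0, 0]}}

```text
t: 18.48
eef_pos: [0.6261, -0.2904, 0.1292]
ee_rot: [-1.571, 0.0, 1.327]
force: [0.8, -1.3, -2.6]
width: 0.042
```

Past the taper, on the shaft. The lug top is at 0.113 (TCP ≈ 0.120) and the hub at TCP ≈ 0.112.

Call:
{"method": "move_arm", "body": {"jaw": [0.8, 0.8, 0.8, 0.8], "offset": [[0, 0.004, 0], [0, 0.004, 0], [0, 0.003, 0], [0, 0, 0]], "roll": [0, 0, 0, 0]}}

```text
t: 18.98
eef_pos: [0.626, -0.2904, 0.1182]
ee_rot: [-1.57, 0.0, 1.327]
force: [1.3, -0.7, -2.4]
width: 0.0418
```

Call:
{"method": "move_arm", "body": {"jaw": [0.8, 0.8, 0.8], "offset": [[0, 0.003, 0], [0, 0.002, 0], [0, 0, 0]], "roll": [0, 0, 0]}}

```text
t: 19.35
eef_pos: [0.6261, -0.2904, 0.1134]
ee_rot: [-1.571, 0.0, 1.327]
force: [0.4, -2.1, -3.0]
width: 0.0419
```

Call:
{"method": "move_arm", "body": {"jaw": [0.8, 0.8], "offset": [[0, 0.001, 0], [0, 0, 0]], "roll": [0, 0]}}

```text
t: 19.6
eef_pos: [0.6261, -0.2903, 0.1125]
ee_rot: [-1.571, 0.0, 1.327]
force: [-0.3, -1.6, -2.2]
width: 0.0419
```

Call:
{"method": "move_arm", "body": {"jaw": [0.5, 0.3, 0.2, 0.2], "offset": [[0, 0, 0], [0, 0, 0], [0, 0, 0], [0, 0, 0]], "roll": [0, 0, 0, 0]}}

```text
t: 20.1
eef_pos: [0.6262, -0.2903, 0.1127]
ee_rot: [-1.571, -0.0, 1.327]
force: [0.6, 0.1, 0.2]
width: 0.0672
```

Call:
{"method": "move_arm", "body": {"jaw": [0.2, 0.2, 0.2, 0.2, 0.2], "offset": [[0, -0.02, 0], [0, -0.04, 0], [0, -0.05, 0], [0.02, -0.03, 0.05], [0.02, 0, 0.055]], "roll": [0, 0, 0, 0, 0]}}

```text
t: 20.72
eef_pos: [0.5344, -0.226, 0.2549]
ee_rot: [-1.575, -0.0, 1.326]
force: [0.2, 0.4, 0.3]
width: 0.0702
```

Call:
{"method": "move_arm", "body": {"jaw": [0.2, 0.2, 0.2, 0.2, 0.2], "offset": [[-0.05, 0, 0.03], [-0.05, 0, 0.03], [-0.055, 0, 0], [0, 0, 0], [0, 0, 0]], "roll": [0, 0, 0, 0, 0]}}

```text
t: 21.35
eef_pos: [0.438, -0.3621, 0.2525]
ee_rot: [-1.571, -0.0, 1.325]
force: [0.6, 0.6, -0.5]
width: 0.0699
```

Run:
```python
from edges import *
A=[]
for n in("top","side"):
    f=arm.grab_frame(n); 
    c=np.round(proj(f,[.625,-.29,.1])[0]).astype(int)
    im=crop(f,c,33)
    A.append(cv2.resize(im,(400,400)))
    for th in("collar","boss_top","wheel"): print(n,th,[(np.round(d["position"],3).tolist(),round(d["p"],2)) for d in arm.landmark_of(f,th)])
    i2=crop(f,c,33)
    for q,z in((dflat(.03,.021,.03),.105),(circ(.048,.022),.055),(circ(.005,.139),0),(dflat(.03,.021,0),.105)):
        Q=T(q,.6252,-.2897,-.245);Q[:,2]+=z
        for p in topx(f,Q,c,33): cv2.circle(i2,tuple(np.round(p).astype(int)),0,(0,0,255),-1)
    cv2.imwrite(f"pics/e_{n}.png",cv2.resize(i2,(400,400),interpolation=cv2.INTER_AREA))
cv2.imwrite("pics/o7.png",np.hstack(A)); cv2.imwrite("pics/o8.png",np.hstack([cv2.imread(f"pics/e_{n}.png") for n in("top","side")]))
```

```text
top collar []
top boss_top []
top wheel []
side collar [([0.624, -0.29, 0.105], 0.65), ([0.52, -0.154, -0.004], 0.51)]
side boss_top [([0.624, -0.289, 0.107], 0.64), ([0.641, -0.296, 0.116], 0.61)]
side wheel [([0.622, -0.291, 0.053], 0.88), ([0.588, -0.457, -0.001], 0.57)]
```

View pics/o7.png

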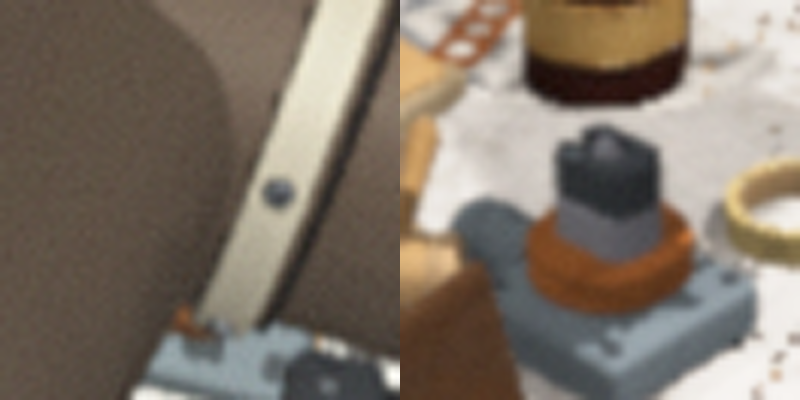

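View pics/o8.png

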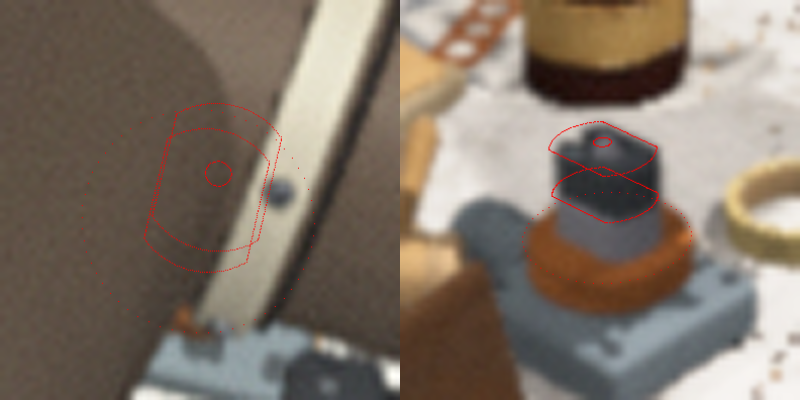

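```bash
python3 -c "
from h import *
print(arm.job_done(), arm.get_state()['t'])"
```

```text
the job is handed in; nothing more can be done
the job is handed in; nothing more can be done
```

The wheel is on the shaft over the key, flat on the flange, and the collar is above it over the lug, flat on the hub. I handed the job in at about 22 s of the 67 s allowed. No verdict is reported, so this rests on my own checks.

- **Fit forces:** the wheel and the collar both went down at the first try, with about 7 N or less at the wrist. The last TCP heights put each within about 1 mm of its seat before I released it.
- **Side camera:** the networks put the wheel at z 0.053 (should be 0.055) and the collar at z 0.105 (should be 0.105). Both were within about 3 mm of the shaft axis. My outline overlay matched the collar's height and turn, so it is not riding up on the lug.
- **Top camera:** the arm hid the parts in the last top picture, so that check gave nothing.
- **Disagreements earlier on:** my side-camera outline fit gave the machine's turn as -0.35 rad against -0.26 from the top. I used -0.245, going by the top view, and the key engaged. The collar's turn was only loosely fixed by the fits, and closing the jaws on its flats took care of it.
- **Bystanders:** the arm did not work near the masking roll, tape measure or beeswax. I did not measure them again at the end.

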